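Put away two stray parts, then tip the capacitor tote so its parts gather in one corner

ROBOT

A 6-joint arm with a two-finger parallel gripper is mounted at the origin on the work surface. World frame = base frame: x ahead of the robot, y to its left, z up, the work surface at z = 0. Lengths are in mm, angles in rad, forces in N, time in s.
With the tool pointing down it reaches from about 350 to 875 mm from the base axis. Payload 4.2 kg.
Tool frame: the origin (TCP) lies midway between the tips of the shut fingers; the grasp point (between the pads) lies 19 mm behind it; z points along the fingers, y is the line along which they close (so a half turn about z gives the same grasp; the last joint's range is limited). The gripper opens to 85 mm and grips with 20 to 120 N. Pads are 22 mm wide; open, the fingers measure 114 mm over their backs; the gripper's body (76 mm by 85 mm) begins 54 mm behind the grasp point. The pads swing forward as they close: fully open they stand 13 mm farther back than shut.
Start: joints at [1.423, 0.385, 0.008, 0, -1.194, -0.259], TCP at [247.262, 573.987, 205.512] pointing down, gripper open.
Joint ranges: [-3.14, 3.14], [-1.21, 2.06], [-1.07, 1.41], [-3.16, 2.05], [-2.99, -0.16], [-3.1, 3.1]. Speed limits (rad/s): [2.79, 2.79, 3.14, 3.14, 3.14, 3.14].

INTERFACE

Orientations are given as a unit quaternion [x, y, z, w].
In Python, from bench import read_state, get_image, job_done gives the robot as it stands.
- The arm moves only by the shell command python3 -m jog 'ROWS'. ROWS is JSON, a list of rows, each a list of 3 entries, a list of its own where there are three numbers: the shift along the world's x, y, z scaled (see below), then the turn, a rotation vector about the world's x, y, z scaled (see below), then the gripper's target within -1 to 1 (shut at 1, half-way at 0, fully open at -1). In form: [[[x, y, z], [wx, wy, wz], claw], ...]. A call has 1 to 20 rows; each row is the pose to reach, as a shift and turn from the pose commanded when the call began; what a row does not reach only later rows make up. The controller multiplies each number of a shift by 10 cm and each number of a turn by 120 degrees. A row lasts 1/10 s, in which the tool goes at most 50 mm and 8.59 degrees, less where a joint would pass 70% of its speed; a pose out of reach is approached as far as the arm can. A call with a number of a shift or a turn outside -1 to 1 is refused whole. A call with a gripper value outside its range is refused whole. The fingers move at their own pace and stop on an object; the grip force is fixed at half the most. Time passes only in rows, so rows that repeat a pose let the fingers close. It gives the time, the measured TCP pose, the force, the opening and the grip force at its end, in the units of the state.
- read_state(): the state, without advancing time (a new reading comes with each control period).
- get_image(name): name is "scene" or "top" or "wrist"; returns a dict with "frame" (480x640x3 uint8, red, green, blue), "range_z" (480x640 float32, mm along the optical axis (not along the pixel's ray), 0 where there is no reading), "fx", "fy", "cx", "cy" (pixels), "R" (3x3) and "t" (3): a world point X has camera coordinates R X + t. Camera axes: x right, y down, z forward; pixel columns grow to the right and rows downward; lengths in mm; the calibration is good to about 2 mm. A picture is of the moment at which its call begins.
- job_done(): hands the job in; it is judged then, once.
The state is a dict: "clock": time; "joints": joint angles; "joint_vel": joint speeds; "joint_efforts": joint torques, N m; "position": TCP position; "ee_rot": TCP orientation; "contact_force": force on the tool from outside, world axes, zero at the start; "wrist_torque": the same for the moment, N m; "gripper_width": finger opening in mm; "grasp_force": force on a finger pad.
Only numpy, scipy, OpenCV 4.12 (cv2) and the standard library are available. Lean on these libraries where they do the work, as an engineer would, in place of code of your own. Each camera call takes 0.05 s, during which the arm holds its last target. There are 200 camera calls.

TASK

A round capacitor and a block-shaped relay lie loose on the green bench: first put the capacitor into the tote with the bar handle, among the other capacitors, and the relay into the plain fixed bin with the other relays. Then lift the tote's handle corner so that the tote tips by at least 20 degrees and all four capacitors slide together into the corner opposite the handle, spilling none. Finish still holding the tote tilted and still in the gripper, not propped on anything (its low corner may rest on the bench), and leave the other things on the bench where they are.

Things in the scene. Friction and masses are not known exactly. Their poses are not given: they have to be found in the camera images.
- tote: loose square open tote, dark plastic, 140 x 140 mm, 45 mm high, walls and floor 4 mm, 0.2 to 0.32 kg. Origin: centre of underside; z up, x, y along its sides. Bar handle outside its (+x, +y) corner; parts go to the (-x, -y) corner, outer bottom point (-70, -70, 0) mm. Floor around (-20, -20) mm is clear at the start. Capacitors slide on it at slopes of 16 to 23 degrees
- tote_handle (a point): middle of the tote's handle: a round level aluminium bar 10 mm thick, 60 mm long, at (90, 90, 40) mm in the tote's frame, 28 mm outside its corner (a finger fits between), running along the tote's (-1, 1, 0), square to the diagonal; slanting bars join its ends to the walls. Axes as the tote's
- tote_corner (a point): inner bottom corner of the tote diagonally across from the handle, at (-66, -66, 4) mm in the tote's frame, at floor level
- bin: fixed rectangular open bin of dark plastic, 130 x 110 mm outside (x, y), 40 mm high, walls 4 mm, no handle, on the other side of the bench from the tote. Origin: centre of its underside; z up. Two relays lie in its +x half at the start; its -x half is clear
- cap1: capacitor: upright cylinder with a dark sleeve and a metal top, 24 mm across, 24 mm high, 18 g, origin at its middle, z along its axis; stands loose in the tote
- cap2: capacitor: upright cylinder with a dark sleeve and a metal top, 24 mm across, 24 mm high, 18 g, origin at its middle, z along its axis; stands loose in the tote
- cap3: capacitor: upright cylinder with a dark sleeve and a metal top, 24 mm across, 24 mm high, 18 g, origin at its middle, z along its axis; stands loose in the tote
- cap_stray: capacitor: upright cylinder with a dark sleeve and a metal top, 24 mm across, 24 mm high, 18 g, origin at its middle, z along its axis; stands loose on the bench in the middle strip between the two containers, nearer or farther than the stray relay
- relay1: relay: plain grey rectangular block 34 x 18 x 24 mm (x, y, z), 22 g, origin at its middle; lies loose in the bin
- relay2: relay: plain grey rectangular block 34 x 18 x 24 mm (x, y, z), 22 g, origin at its middle; lies loose in the bin
- relay_stray: relay: plain grey rectangular block 34 x 18 x 24 mm (x, y, z), 22 g, origin at its middle; lies loose on the bench in the middle strip between the two containers
- board_a: bystander, leave alone: fixed green circuit board, 150 x 110 mm, about 22 mm high with its components, beyond the middle of the bench; origin at its underside
- board_b: bystander, leave alone: fixed green circuit board, 160 x 120 mm, about 22 mm high with its components, on the right; origin at its underside
- spool: bystander, leave alone: loose solder spool standing on its flange, 54 mm across, 38 mm high, on the left; origin at its underside
- flux: bystander, leave alone: loose small white bottle, 36 mm across, 75 mm high, on the right; origin at its underside
- driver: bystander, leave alone: loose screwdriver, 160 mm long, lying beyond the right-hand container; origin at its underside
- tweezers: bystander, leave alone: loose steel tweezers, 120 mm long, 8 mm high, lying beyond the left-hand container; origin at its underside
- terminal: bystander, leave alone: loose white terminal block, 18 x 44 x 16 mm, in the middle strip beyond the stray parts; origin at its underside

How it is judged:
By the outcome, as a careful person would: the job done as asked, in the order asked, and still so for the second after the job is handed in, while the arm keeps its last pose, push and grip.
It also fails if it takes over 64 s, if anything falls off the work surface, if the arm or the gripper's body presses on something with over 40 N, if the wrist force passes 120 N, or if a joint passes its speed limit or range.

## Working session

There is one attempt and no reset: what is moved stays moved. The work goes in short steps, Python scripts to look and compute and a shell command to move; the robot and the scene stay as the last step left them, time stands still between calls to the robot, and variables do not carry over. Pictures are saved under pics/ and viewed, at most 10 in all, crops included, and the job is handed in when it is done.

```bash
mkdir -p pics; python3 - <<'E'
from bench import *
import cv2,numpy as np
s=read_state();print({k:np.round(v,3).tolist() for k,v in s.items()})
for n in("top","scene"):
    g=get_image(n);np.savez(f"pics/{n}.npz",**g);cv2.imwrite(f"pics/{n}0.png",g["frame"][:,:,::-1])
    print(n,g["fx"],g["cx"],g["cy"],np.round(g["R"],3).tolist(),g["t"])
E
```

```text
{'clock': 0.0, 'joints': [1.423, 0.386, 0.007, -0.001, -1.194, -0.259], 'joint_vel': [0.001, -0.001, 0.002, 0.0, -0.001, -0.001], 'joint_efforts': [0.0, -39.229, 18.841, 4.186, -0.004, -0.0], 'position': [247.025, 573.413, 204.405], 'ee_rot': [0.979, -0.202, -0.0, 0.001], 'contact_force': [0.333, 0.331, 1.483], 'wrist_torque': [-0.057, 0.002, 0.006], 'grasp_force': 0.0, 'gripper_width': 85.557}
top 464.21704657944963 319.06501814884035 237.58179442074967 [[-0.024, -0.999, -0.028], [-0.997, 0.026, -0.066], [0.066, 0.026, -0.997]] [  24.22992474  614.94510785 1009.03636545]
scene 621.127051422568 317.3530886201548 247.50599339944344 [[0.859, 0.512, -0.015], [0.262, -0.465, -0.845], [-0.44, 0.722, -0.534]] [-536.30158262 -124.61726134 1885.84981684]
```

View pics/top0.png

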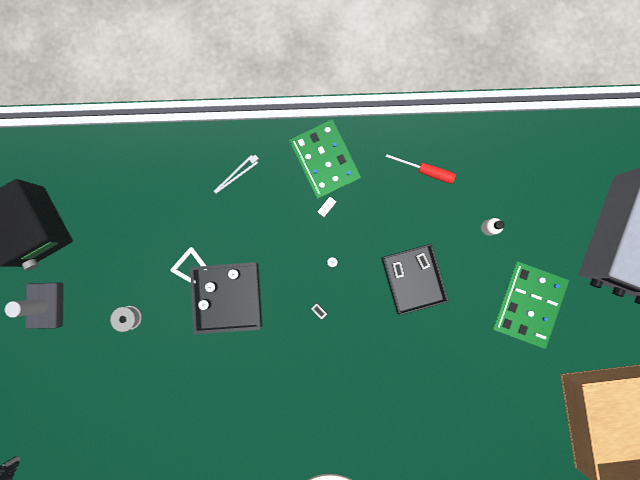

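The top view shows the tote at (227,298) with its handle at (187,262), the bin at (414,279), the stray cap at (332,262) and the stray relay at (319,311).

```bash
cat > h.py <<'E'
import numpy as np,cv2
def cloud(g):
    v,u=np.mgrid[:480,:640];z=g["range_z"]
    P=np.stack([(u-g["cx"])/g["fx"]*z,(v-g["cy"])/g["fy"]*z,z],-1)
    W=(P-g["t"])@g["R"];W[z<=0]=np.nan
    return W
def pix2plane(g,u,v,h):
    d=np.array([(u-g["cx"])/g["fx"],(v-g["cy"])/g["fy"],1])@g["R"];c=-g["t"]@g["R"]
    return c+d*(h-c[2])/d[2]
def rect(W,m):
    return cv2.minAreaRect(W[m][:,:2].astype(np.float32))
E
python3 - <<'E'
from h import *
g=np.load("pics/top.npz");W=cloud(g);v,u=np.mgrid[:480,:640]
box=lambda a,b,c,d:(u>=a)&(u<=c)&(v>=b)&(v<=d)
H=W[...,2];hsv=cv2.cvtColor(g["frame"],cv2.COLOR_RGB2HSV)
print("bench z",np.nanmedian(H[box(270,360,320,440)]), np.nanmedian(H[box(150,340,260,400)]),np.nanmedian(H[box(370,320,460,360)]))
for n,b,lo,hi in[("cap",(320,250,345,275),15,35),("relay",(308,300,330,322),15,35),("tote rim",(190,260,266,336),38,55),("bin rim",(376,240,450,318),33,50),("handle",(165,240,210,290),30,60)]:
    m=box(*b)&(H>lo)&(H<hi)
    if n=="handle": m&=hsv[...,2]>140
    print(n,m.sum(),"z",np.nanmedian(H[m]),rect(W,m),W[m].mean(0).round(1))
for n,b,h in[("cap",(320,250,345,275),24),("relay",(308,300,330,322),24),("handle",(165,240,212,290),45),("caps",(198,264,245,312),28),("rel",(388,248,436,282),28)]:
    m=(box(*b)&(hsv[...,2]>130)&(hsv[...,1]<70)).astype(np.uint8)
    k,L,st,c=cv2.connectedComponentsWithStats(m)
    for i in range(1,k):
        if st[i,4]>8: print(n,st[i],c[i].round(1),pix2plane(g,*c[i],h).round(1))
E
python3 - <<'E'
import cv2
a=cv2.imread("pics/top0.png")[235:345,160:350];cv2.imwrite("pics/c1.png",cv2.resize(a,None,fx=4,fy=4,interpolation=cv2.INTER_CUBIC))
E
```

```text
bench z -0.480275731491025 -0.6921977844974325 -0.6828538356290004
cap 85 z 23.66714836638409 ((560.5429077148438, -19.698394775390625), (19.853612899780273, 22.049436569213867), 88.57677459716797) [561.2 -19.6  23.5]
relay 130 z 23.293153097912985 ((455.1166687011719, 12.59805679321289), (32.66792678833008, 17.276514053344727), 43.50856018066406) [455.1  12.5  22.9]
tote rim 959 z 44.440385142115275 ((495.7522277832031, 216.07530212402344), (158.1505126953125, 147.75723266601562), 2.887707233428955) [491.1 218.2  44.3]
bin rim 456 z 38.437537346150535 ((519.7068481445312, -197.97763061523438), (130.0656280517578, 111.3351058959961), 14.103170394897461) [ 517.9 -199.6   38.6]
handle 311 z 43.083186015185646 ((547.9644775390625, 278.24127197265625), (91.8948974609375, 67.70330047607422), 49.066795349121094) [564.6 297.1  43. ]
cap [327 257  11  10  87] [331.9 261.6] [561.3 -18.3  24. ]
relay [311 304  16  15  86] [318.4 310.9] [454.4  13.9  24. ]
handle [170 247  37  36 344] [186.2 263.3] [565.4 298.3  45. ]
handle [205 282   8   9  66] [208.7 286.2] [514.5 249.6  45. ]
caps [200 264   7   2  13] [202.8 264.5] [561.9 266.8  28. ]
caps [228 269  10  10  83] [232.6 273.7] [540.1 200.9  28. ]
caps [205 282  10  10  86] [209.5 286.6] [513.1 252.3  28. ]
caps [198 300  11  10  86] [202.9 304.5] [474.2 267.2  28. ]
rel [416 253  15  17  96] [423. 261.] [ 557.8 -216.9   28. ]
rel [388 254  31  29 380] [399.8 270.9] [ 537.4 -165.9   28. ]
```

View pics/c1.png

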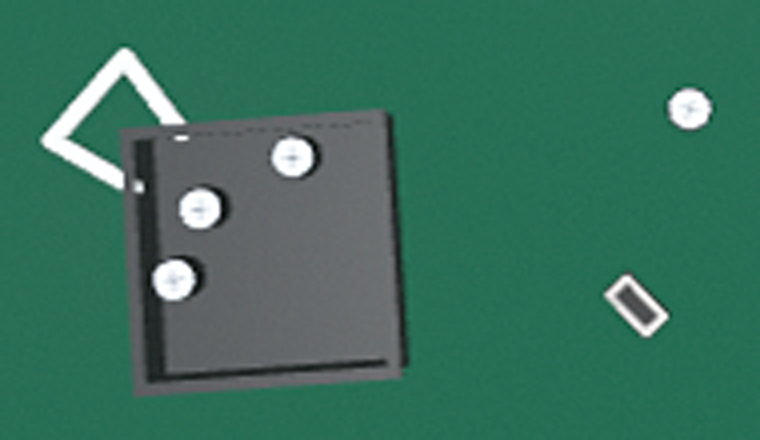

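The crop shows the tote rim corners at about (125,128), (385,112), (402,377) and (137,395), and the handle bar from (48,140) to (124,54). I also see three caps inside and clear floor toward the lower right.

```bash
python3 - <<'E'
from h import *
g=np.load("pics/top.npz")
px=lambda a,b,h:pix2plane(g,(a+.5)/4-.5+160,(b+.5)/4-.5+235,h)[:2]
C=np.array([px(a,b,45) for a,b in[(125,128),(385,112),(402,377),(137,395)]])
Q=np.array([[70,70],[70,-70],[-70,-70],[-70,70]])
M,_=cv2.estimateAffinePartial2D(Q.astype(np.float32),C.astype(np.float32))
c=C.mean(0);yaw=np.arctan2(M[1,0],M[0,0]);R=np.array([[np.cos(yaw),-np.sin(yaw)],[np.sin(yaw),np.cos(yaw)]])
print("corners",C.round(1),"c",c,"yaw",np.degrees(yaw),"scale",np.hypot(M[0,0],M[1,0]))
print("handle pred",c+R@[90,90],"seen",px(86,97,45),px(48,140,45),px(124,54,45))
print("target",c+R@[-22,-22],"corner",c+R@[-70,-70])
for p in[(540.1,200.9),(513.1,252.3),(474.2,267.2)]:print("cap in tote",R.T@(np.array(p)-c))
b=np.array([519.7,-198]);a=np.radians(14.1)
for s in(1,-1):print("bin spot",b+s*32*np.array([np.cos(a),np.sin(a)]))
E
```

```text
corners [[557.8 288.2]
 [563.  146.2]
 [420.9 139.2]
 [414.2 282.5]] c [488.97162677 214.0306483 ] yaw 2.4463781434753575 scale 1.0204180645874132
handle pred [575.04800704 307.79021719] seen [575.17298028 309.44305342] [552.32920682 330.38732978] [598.06052892 288.45864187]
target [467.93073381 191.11164257] corner [422.023331   141.10653916]
cap in tote [ 50.52130157 -15.30106408]
cap in tote [25.73988638 37.20456858]
cap in tote [-12.48866313  53.75141125]
bin spot [ 550.73590449 -190.20431962]
bin spot [ 488.66409551 -205.79568038]
```

```bash

python3 -m jog '[[[0.25,-0.45,0],[0,0,-0.06],0],[[0.52,-0.99,0],[0,0,-0.12],0],[[0.52,-0.99,0],[0,0,-0.17],0],[[0.52,-0.99,0],[0,0,-0.17],0]]'
for i in 1; do python3 -m jog '[[[0.25,-0.45,0],[0,0,0],0],[[0.52,-0.99,0],[0,0,0],0],[[0.52,-0.99,0],[0,0,0],0]]'; done
python3 -m jog '[[[0.25,-0.45,0],[0,0,0],0],[[0.52,-0.99,0],[0,0,0],0],[[0.52,-0.99,0],[0,0,0],0]]'
python3 -m jog '[[[0.25,-0.45,0],[0,0,0],0],[[0.52,-0.99,0],[0,0,0],0],[[0.52,-0.99,0],[0,0,0],0]]'
python3 -m jog '[[[0.25,-0.45,0],[0,0,0],0],[[0.52,-0.99,0],[0,0,0],0],[[0.52,-0.99,0],[0,0,0],0]]'
python3 -m jog '[[[0.27,-0.45,0],[0,0,0],0],[[0.54,-0.98,-0.3],[0,0,0],0],[[0.54,-0.98,-0.8],[0,0,0],0],[[0.54,-0.98,-1],[0,0,0],0],[[0.54,-0.98,-1],[0,0,0],0],[[0.54,-0.98,-1],[0,0,0],0],[[0.54,-0.98,-1],[0,0,0],0]]'
```

```text
clock: 0.5
position: [300.0, 472.9, 205.6]
ee_rot: [0.928, -0.374, -0.0, 0.0]
contact_force: [0.6, 0.2, -0.7]
gripper_width: 42.8
grasp_force: 0.0
clock: 0.8
position: [351.8, 373.3, 205.3]
ee_rot: [0.928, -0.372, -0.0, 0.001]
contact_force: [0.1, 0.4, -0.0]
gripper_width: 42.5
grasp_force: 0.0
clock: 1.1
position: [404.0, 274.7, 205.3]
ee_rot: [0.928, -0.373, -0.0, 0.0]
contact_force: [0.3, 0.3, 0.5]
gripper_width: 42.9
grasp_force: 0.0
clock: 1.4
position: [456.4, 176.0, 205.3]
ee_rot: [0.928, -0.373, -0.0, 0.0]
contact_force: [-0.4, 1.0, 0.1]
gripper_width: 43.1
grasp_force: 0.0
clock: 1.7
position: [508.9, 77.2, 205.1]
ee_rot: [0.928, -0.373, 0.0, 0.0]
contact_force: [-0.3, -0.5, -0.1]
gripper_width: 42.6
grasp_force: 0.0
clock: 2.4
position: [563.1, -17.7, 107.7]
ee_rot: [0.929, -0.371, 0.002, -0.001]
contact_force: [-0.7, -0.7, 0.6]
gripper_width: 42.9
grasp_force: 0.0
```

```bash
cat > w.py <<'E'
from bench import *
from h import *
import sys
lo,hi,x,y,r=map(float,sys.argv[1:6])
g=get_image("wrist");W=cloud(g);s=read_state()
m=(W[...,2]>lo)&(W[...,2]<hi)&(np.hypot(W[...,0]-x,W[...,1]-y)<r)
print("tcp",np.round(s["position"],1),m.sum(),rect(W,m),np.nanmedian(W[m],0).round(1))
if len(sys.argv)>6: cv2.imwrite("pics/"+sys.argv[6],g["frame"][:,:,::-1])
E
python3 w.py 18 32 561 -19 30 w1.png
```

```text
tcp [562.9 -17.7 107.9] 1139 ((562.93798828125, -18.757286071777344), (23.172313690185547, 23.323467254638672), 85.16838836669922) [563.7 -19.4  24.1]
```

View pics/w1.png

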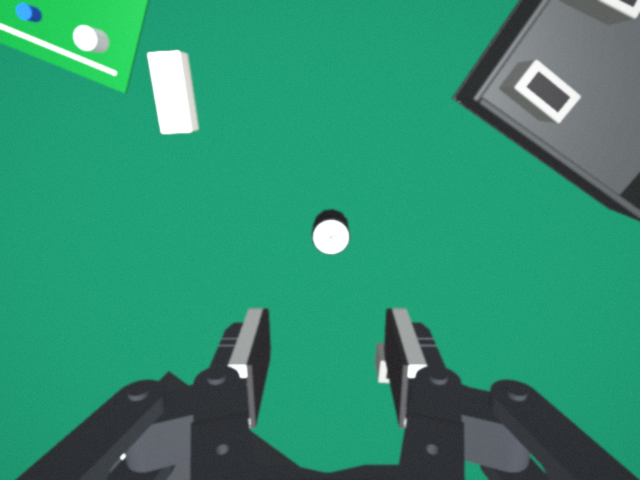

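The wrist view shows the cap at (331,235), centred between the fingers. Its measured position matches the TCP, so I'm descending.

```bash

python3 -m jog '[[[0,-0.01,-0.4],[0,0,0],0],[[0,-0.01,-0.7],[0,0,0],0],[[0,-0.01,-0.85],[0,0,0],0],[[0,-0.01,-1],[0,0,0],0],[[0,-0.01,-1],[0,0,0],0],[[0,-0.01,-1],[0,0,0],0]]'
python3 -m jog '[[[0,0,-0.03],[0,0,0],0],[[0,0,-0.03],[0,0,0],1],[[0,0,-0.03],[0,0,0],1],[[0,0,-0.03],[0,0,0],1],[[0,0,-0.03],[0,0,0],1],[[0,0,-0.03],[0,0,0],1],[[0,0,-0.03],[0,0,0],1],[[0,0,-0.03],[0,0,0],1]]'
```

```text
clock: 3.05
position: [562.4, -19.4, 7.0]
ee_rot: [0.928, -0.372, 0.001, -0.001]
contact_force: [-0.2, -0.6, -0.5]
gripper_width: 42.9
grasp_force: 0.0
clock: 3.85
position: [561.3, -20.0, 2.5]
ee_rot: [0.928, -0.372, -0.0, 0.0]
contact_force: [0.0, -0.7, 0.3]
gripper_width: 0.2
grasp_force: 0.0
```

```bash

python3 -m jog '[[[0,0,0],[0,0,0],0],[[0,0,0],[0,0,0],0],[[0,0,0],[0,0,0],0],[[0,0,0.4],[0,0,0],0],[[0,0,0.8],[0,0,0],0],[[0,0,1],[0,0,0],0],[[0,0,1],[0,0,0],0],[[0,0,1],[0,0,0],0]]'
python3 w.py 18 32 561 -19 60 w2.png
```

```text
clock: 4.65
position: [560.9, -19.9, 102.5]
ee_rot: [0.928, -0.372, -0.0, -0.0]
contact_force: [1.0, 0.1, -0.6]
gripper_width: 42.7
grasp_force: 0.0
tcp [560.3 -20.1 101.6] 1185 ((562.9513549804688, -18.751848220825195), (23.294368743896484, 23.376773834228516), 27.92538833618164) [563.7 -19.4  24.2]
```

View pics/w2.png

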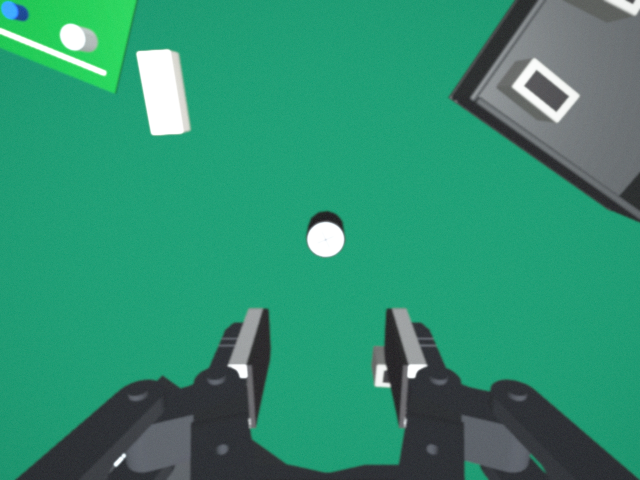

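The picture shows the cap untouched at (325,238), so the fingers closed beside it. I'll check the TCP against the cameras.

```bash
python3 - <<'E'
from bench import *
from h import *
s=read_state();p=np.array(s["position"])
print(p,s["joints"],s["ee_rot"])
g=get_image("wrist");W=cloud(g);print("cam pos",-g["t"]@g["R"],np.round(g["R"],3).tolist())
c=g["R"]@p+g["t"];print("tcp pix",c[0]/c[2]*g["fx"]+g["cx"],c[1]/c[2]*g["fy"]+g["cy"],c[2])
for a in((250,312),(405,312),(236,375),(415,375)):print(a,W[a[1]+4,a[0]].round(1))
for n in("top","scene"):
    g=get_image(n);W=cloud(g)
    c=g["R"]@p+g["t"];print(n,"tcp pix",c[0]/c[2]*g["fx"]+g["cx"],c[1]/c[2]*g["fy"]+g["cy"])
    m=(W[...,2]>90)&(W[...,2]<150)&(np.hypot(*(W[...,:2]-p[:2]).transpose(2,0,1))<200);print(m.sum(),np.nanmin(W[m],0),np.nanmean(W[m],0))
    cv2.imwrite(f"pics/{n}1.png",g["frame"][:,:,::-1])
E
```

```text
[560.34127406 -20.08611983 101.5727384 ] [ 2.52862315e-01  3.74923995e-01 -2.92574958e-01 -6.62224143e-04
 -9.05073117e-01  5.55062864e-01] [ 9.28054565e-01 -3.72443108e-01 -8.69384077e-04  3.16552715e-04]
cam pos [622.50591458 -78.0394438  269.76401206] [[-0.691, -0.723, 0.002], [-0.683, 0.654, 0.326], [-0.237, 0.224, -0.945]]
tcp pix 328.85057782478873 298.3700585001093 186.7115361193078
(250, 312) [587.8  -8.6 138.4]
(405, 312) [551.1 -47.1 138.6]
(236, 375) [587.4 -11.7 175.1]
(415, 375) [554.2 -45.2 174. ]
top tcp pix 332.73055731254095 261.569796465953Traceback (most recent call last):
  File "<stdin>", line 11, in <module>
    res = np.fmin.reduce(a, axis=axis, out=out, **kwargs)
ValueError: zero-size array to reduction operation fmin which has no identity
```

```bash
python3 - <<'E'
from bench import *
from h import *
p=np.array(read_state()["position"]);print(p)
g=get_image("wrist");W=cloud(g);z=g["range_z"]
for u in(245,250,255,260,264,395,400,405):
    col=[(v,int(z[v,u]),W[v,u].round(0).tolist()) for v in range(304,324,3)];print(u,[(c[0],c[2]) for c in col])
g=get_image("scene");W=cloud(g)
c=g["R"]@p+g["t"];print("scene tcp pix",c[0]/c[2]*g["fx"]+g["cx"],c[1]/c[2]*g["fy"]+g["cy"])
f=g["frame"];q=(c[:2]/c[2]*g["fx"]+[g["cx"],g["cy"]]).astype(int)
cv2.circle(f,tuple(map(int,q)),1,(255,0,0),-1)
a=f[q[1]-90:q[1]+60,q[0]-100:q[0]+100];cv2.imwrite("pics/sc1.png",cv2.resize(a,None,fx=4,fy=4)[:,:,::-1])
E
```

```text
[560.18748236 -20.18610932 100.986153  ]
245 [(304, [560.0, 60.0, -0.0]), (307, [558.0, 61.0, 0.0]), (310, [557.0, 63.0, -0.0]), (313, [555.0, 65.0, 0.0]), (316, [589.0, -8.0, 139.0]), (319, [589.0, -8.0, 141.0]), (322, [589.0, -8.0, 142.0])]
250 [(304, [558.0, 57.0, -0.0]), (307, [556.0, 59.0, 0.0]), (310, [588.0, -8.0, 134.0]), (313, [588.0, -8.0, 135.0]), (316, [588.0, -9.0, 138.0]), (319, [587.0, -9.0, 140.0]), (322, [587.0, -10.0, 143.0])]
255 [(304, [555.0, 55.0, -1.0]), (307, [553.0, 57.0, -0.0]), (310, [587.0, -10.0, 134.0]), (313, [587.0, -10.0, 135.0]), (316, [587.0, -10.0, 139.0]), (319, [587.0, -11.0, 141.0]), (322, [586.0, -11.0, 142.0])]
260 [(304, [553.0, 52.0, -0.0]), (307, [551.0, 54.0, -1.0]), (310, [586.0, -11.0, 134.0]), (313, [585.0, -11.0, 135.0]), (316, [586.0, -12.0, 139.0]), (319, [586.0, -12.0, 141.0]), (322, [585.0, -12.0, 143.0])]
264 [(304, [551.0, 51.0, -1.0]), (307, [549.0, 52.0, -1.0]), (310, [585.0, -12.0, 134.0]), (313, [584.0, -12.0, 135.0]), (316, [585.0, -13.0, 139.0]), (319, [584.0, -12.0, 138.0]), (322, [583.0, -11.0, 138.0])]
395 [(304, [487.0, -16.0, -0.0]), (307, [486.0, -14.0, 0.0]), (310, [553.0, -45.0, 134.0]), (313, [554.0, -45.0, 137.0]), (316, [554.0, -45.0, 139.0]), (319, [554.0, -44.0, 140.0]), (322, [554.0, -44.0, 142.0])]
400 [(304, [485.0, -18.0, -1.0]), (307, [484.0, -17.0, 1.0]), (310, [552.0, -47.0, 134.0]), (313, [553.0, -46.0, 137.0]), (316, [553.0, -46.0, 139.0]), (319, [552.0, -46.0, 140.0]), (322, [553.0, -46.0, 143.0])]
405 [(304, [483.0, -21.0, -1.0]), (307, [481.0, -19.0, 0.0]), (310, [550.0, -48.0, 134.0]), (313, [551.0, -48.0, 136.0]), (316, [551.0, -47.0, 138.0]), (319, [552.0, -47.0, 141.0]), (322, [551.0, -47.0, 142.0])]
scene tcp pix 290.8470286101436 226.27958464594025
```

View pics/sc1.png

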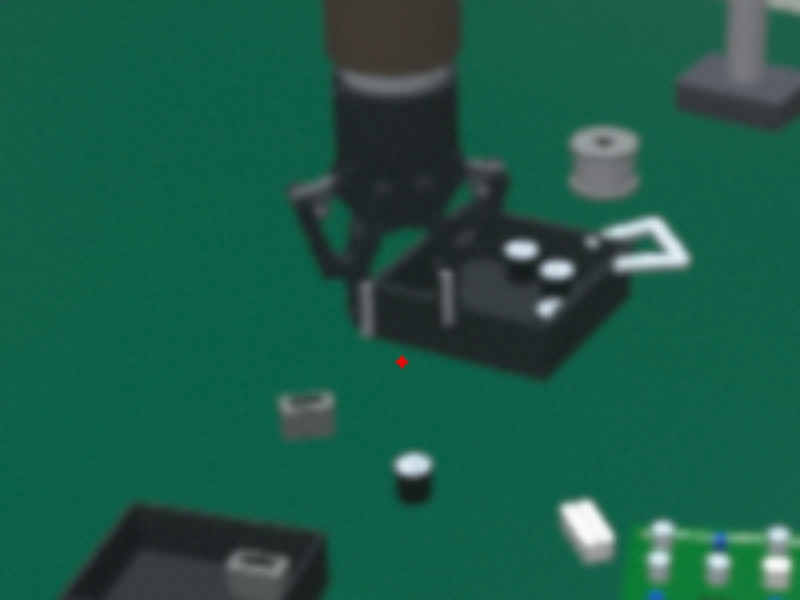

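The red marker at the reported TCP (402,362) sits well below the real fingertips at (367,338) and (447,325). Wrist depth puts the half-open tips about 33 mm above the reported TCP z, so the fingers closed above the cap. I'll go lower and watch the force.

```bash

python3 -m jog '[[[0.02,0.01,-0.4],[0,0,0],0],[[0.02,0.01,-0.8],[0,0,0],0],[[0.02,0.01,-1],[0,0,0],0],[[0.02,0.01,-1],[0,0,0],0]]'
python3 -m jog '[[[0,0,-0.1],[0,0,0],0],[[0,0,-0.2],[0,0,0],0],[[0,0,-0.24],[0,0,0],0],[[0,0,-0.24],[0,0,0],0],[[0,0,-0.24],[0,0,0],0]]'
python3 -m jog '[[[0,0,0],[0,0,0],1],[[0,0,0],[0,0,0],1],[[0,0,0],[0,0,0],1],[[0,0,0],[0,0,0],1],[[0,0,0],[0,0,0],1],[[0,0,0],[0,0,0],1]]'
```

```text
clock: 5.3
position: [560.1, -19.7, -1.4]
ee_rot: [0.928, -0.373, -0.004, 0.002]
contact_force: [-0.3, -0.2, 0.5]
gripper_width: 43.0
grasp_force: 0.0
clock: 5.8
position: [563.7, -19.0, -21.0]
ee_rot: [0.928, -0.372, 0.0, -0.0]
contact_force: [-0.0, 0.5, 0.2]
gripper_width: 42.5
grasp_force: 0.0
clock: 6.4
position: [563.9, -18.9, -20.6]
ee_rot: [0.928, -0.372, 0.001, -0.0]
contact_force: [-0.8, 0.3, 5.6]
gripper_width: 21.7
grasp_force: 59.0
```

```bash

python3 -m jog '[[[0,0,0.1],[0,0,0],1],[[0,0,0.4],[0,0,0],1],[[0,0,0.8],[0,0,0],1],[[0,0,1],[0,0,0],1],[[0,0,1],[0,0,0],1],[[0,0,1],[0,0,0],1]]'
python3 - <<'E'
from bench import *
from h import *
p=np.array(read_state()["position"]);print(p)
g=get_image("wrist");cv2.imwrite("pics/w3.png",g["frame"][200:480,160:500,::-1])
E
```

```text
clock: 7.0
position: [562.9, -18.9, 78.7]
ee_rot: [0.928, -0.372, 0.0, -0.0]
contact_force: [-0.0, 0.1, -1.0]
gripper_width: 21.9
grasp_force: 58.8
[562.87878202 -18.94118037  78.7088223 ]
```

View pics/w3.png

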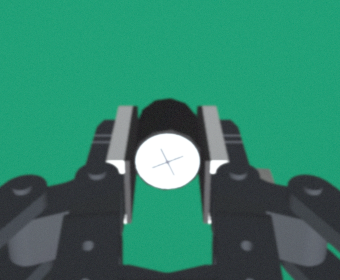

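```bash

python3 -m jog '[[[-0.16,0.35,0],[0,0,0],1],[[-0.32,0.7,0],[0,0,0],1],[[-0.32,0.7,0],[0,0,0],1]]'
python3 -m jog '[[[-0.16,0.35,0],[0,0,0],1],[[-0.32,0.7,0],[0,0,0],1],[[-0.32,0.7,0],[0,0,0],1]]'
python3 -m jog '[[[-0.16,0.35,0],[0,0,0],1],[[-0.32,0.7,0],[0,0,0],1],[[-0.32,0.7,0],[0,0,0],1],[[-0.32,0.7,0],[0,0,0],1],[[-0.32,0.7,0],[0,0,0],1]]'
python3 -m jog '[[[0,0,-0.4],[0,0,0],1],[[0,0,-0.6],[0,0,0],1],[[0,0,-0.75],[0,0,0],1],[[0,0,-0.85],[0,0,0],1],[[0,0,-0.91],[0,0,0],1],[[0,0,-0.94],[0,0,0],1],[[0,0,-0.94],[0,0,0],1],[[0,0,-0.94],[0,0,0],1]]'
```

```text
clock: 7.35
position: [528.7, 53.1, 76.9]
ee_rot: [0.929, -0.371, -0.002, 0.001]
contact_force: [1.1, -0.3, 0.5]
gripper_width: 21.5
grasp_force: 58.8
clock: 7.65
position: [497.5, 123.0, 77.3]
ee_rot: [0.929, -0.37, -0.001, 0.001]
contact_force: [0.9, -0.6, 0.6]
gripper_width: 21.5
grasp_force: 58.8
clock: 8.15
position: [467.3, 189.9, 77.8]
ee_rot: [0.928, -0.373, -0.0, 0.001]
contact_force: [0.1, -0.1, -0.5]
gripper_width: 21.9
grasp_force: 58.8
clock: 8.95
position: [467.7, 191.3, -14.9]
ee_rot: [0.928, -0.372, 0.0, -0.001]
contact_force: [-0.2, -1.1, 0.4]
gripper_width: 21.9
grasp_force: 58.9
```

```bash

python3 -m jog '[[[0,0,-0.01],[0,0,0],0.3],[[0,0,-0.01],[0,0,0],0.2],[[0,0,-0.01],[0,0,0],0.1],[[0,0,-0.01],[0,0,0],0],[[0,0,0.2],[0,0,0],0],[[0,0,0.6],[0,0,0],0],[[0,0,1],[0,0,0],0],[[0,0,1],[0,0,0],0]]'
python3 -m jog '[[[-0.06,-0.45,0],[0,0,0],-0.35],[[-0.06,-0.9,0],[0,0,0],-0.35],[[-0.06,-0.9,0],[0,0,0],-0.35]]'
python3 -m jog '[[[-0.06,-0.45,0],[0,0,0],-0.35],[[-0.06,-0.88,0],[0,0,0],-0.35],[[-0.06,-0.88,0],[0,0,0],-0.35],[[-0.06,-0.88,0],[0,0,0],-0.35],[[-0.06,-0.88,0],[0,0,0],-0.35],[[-0.06,-0.88,0],[0,0,0],-0.35]]'
python3 w.py 18 32 455 13 30
python3 - <<'E'
from bench import *
from h import *
g=get_image("top");np.savez("pics/t2.npz",**g)
f=g["frame"];hsv=cv2.cvtColor(f,cv2.COLOR_RGB2HSV)
m=((hsv[...,2]>130)&(hsv[...,1]<70)).astype(np.uint8);m[:262]=0;m[315:]=0;m[:,:196]=0;m[:,262:]=0
k,L,st,c=cv2.connectedComponentsWithStats(m)
for i in range(1,k):
    if st[i,4]>8:print(st[i],pix2plane(g,*c[i],28).round(1))
E
```

```text
clock: 9.75
position: [470.8, 193.4, 90.1]
ee_rot: [0.928, -0.372, 0.003, -0.005]
contact_force: [1.0, 0.1, 0.1]
gripper_width: 42.3
grasp_force: 0.0
clock: 10.05
position: [459.2, 97.0, 83.8]
ee_rot: [0.927, -0.375, -0.001, 0.001]
contact_force: [-0.1, 0.4, -0.5]
gripper_width: 57.6
grasp_force: 0.0
clock: 10.65
position: [455.6, 14.0, 84.4]
ee_rot: [0.928, -0.371, 0.0, -0.0]
contact_force: [0.8, 0.1, -0.0]
gripper_width: 57.7
grasp_force: 0.0
tcp [455.5  14.   84.4] 1921 ((456.0325927734375, 13.177734375), (34.02996063232422, 18.62681770324707), 42.982398986816406) [457.   12.4  23.9]
[198 262   9   4  25] [564.2 268.7  28. ]
[228 269  10  10  83] [540.1 200.9  28. ]
[205 282  10  10  83] [512.8 252.   28. ]
[198 300  11  10  83] [474.3 267.   28. ]
[232 303  10  10  84] [466.3 193.2  28. ]
```

```bash

python3 -m jog '[[[0,-0.01,-0.4],[0,0,-0.03],-0.35],[[0,-0.01,-0.7],[0,0,-0.03],-0.35],[[0,-0.01,-0.9],[0,0,-0.03],-0.35],[[0,-0.01,-1],[0,0,-0.03],-0.35],[[0,-0.01,-1],[0,0,-0.03],-0.35],[[0,-0.01,-1],[0,0,-0.03],-0.35]]'
python3 -m jog '[[[0,0,-0.03],[0,0,0],-0.35],[[0,0,-0.03],[0,0,0],-0.35],[[0,0,-0.03],[0,0,0],1],[[0,0,-0.03],[0,0,0],1],[[0,0,-0.03],[0,0,0],1],[[0,0,-0.03],[0,0,0],1],[[0,0,-0.03],[0,0,0],1],[[0,0,-0.03],[0,0,0],1]]'
```

```text
clock: 11.35
position: [456.0, 12.5, -14.9]
ee_rot: [0.916, -0.401, 0.0, -0.0]
contact_force: [-0.2, 0.1, 0.7]
gripper_width: 57.4
grasp_force: 0.0
clock: 12.15
position: [455.8, 12.1, -17.7]
ee_rot: [0.916, -0.401, 0.001, -0.0]
contact_force: [-1.0, 0.2, 5.1]
gripper_width: 32.3
grasp_force: 59.9
```

```bash

python3 -m jog '[[[0,0,0.3],[0,0,0],1],[[0,0,0.7],[0,0,0],1],[[0,0,1],[0,0,0],1],[[0.05,-0.4,1],[0,0,0.07],1],[[0.11,-0.7,1],[0,0,0.14],1],[[0.11,-0.7,1],[0,0,0.2],1]]'
python3 -m jog '[[[0.05,-0.35,0],[0,0,0.06],1],[[0.11,-0.74,0],[0,0,0.12],1],[[0.11,-0.74,0],[0,0,0.18],1],[[0.11,-0.74,0],[0,0,0.24],1],[[0.11,-0.74,0],[0,0,0.3],1]]'
python3 -m jog '[[[0.05,-0.35,0],[0,0,0],1],[[0.11,-0.74,0],[0,0,0],1],[[0.11,-0.74,0],[0,0,0],1],[[0.11,-0.74,0],[0,0,0],1],[[0.11,-0.74,0],[0,0,0],1],[[0.11,-0.74,0],[0,0,0],1]]'
python3 w.py 33 50 520 -198 100
```

```text
clock: 12.75
position: [466.5, -60.2, 81.9]
ee_rot: [0.98, -0.201, 0.0, -0.0]
contact_force: [-1.8, 0.3, -0.5]
gripper_width: 32.3
grasp_force: 59.7
clock: 13.25
position: [476.9, -132.5, 81.4]
ee_rot: [0.994, 0.112, -0.0, -0.0]
contact_force: [-1.2, -0.1, 0.6]
gripper_width: 32.5
grasp_force: 59.7
clock: 13.85
position: [488.0, -205.3, 81.6]
ee_rot: [0.994, 0.111, -0.0, -0.0]
contact_force: [0.4, 0.1, 0.5]
gripper_width: 32.5
grasp_force: 59.9
tcp [ 488.2 -205.2   81.6] 8348 ((521.2606811523438, -196.70028686523438), (130.03732299804688, 110.45348358154297), 14.169013977050781) [ 545.7 -183.6   39.4]
```

```bash

python3 -m jog '[[[0.02,0,-0.4],[0,0,0],1],[[0.02,0,-0.65],[0,0,0],1],[[0.02,0,-0.8],[0,0,0],1],[[0.02,0,-0.9],[0,0,0],1],[[0.02,0,-0.94],[0,0,0],1],[[0.02,0,-0.94],[0,0,0],1],[[0.02,0,-0.94],[0,0,0],1],[[0.02,0,-0.94],[0,0,0],0],[[0.02,0,-0.94],[0,0,0],0],[[0.02,0,-0.94],[0,0,0],0],[[0.02,0,-0.7],[0,0,0],0],[[0.02,0,-0.4],[0,0,0],0],[[0.02,0,0],[0,0,0],0],[[0.02,0,0.5],[0,0,0],0],[[0.02,0,0.5],[0,0,0],0],[[0.02,0,0.5],[0,0,0],0]]'
python3 w.py 20 32 490 -205 45 w4.png
```

```text
clock: 15.5
position: [491.0, -206.0, 133.2]
ee_rot: [0.994, 0.11, 0.002, 0.0]
contact_force: [-0.5, -0.5, -0.1]
gripper_width: 42.7
grasp_force: 0.0
tcp [ 489.8 -205.9  131.6] 2094 ((480.57098388671875, -207.42816162109375), (39.48166275024414, 69.50333404541016), 14.040538787841797) [ 487.7 -206.8   27.8]
```

View pics/w4.png

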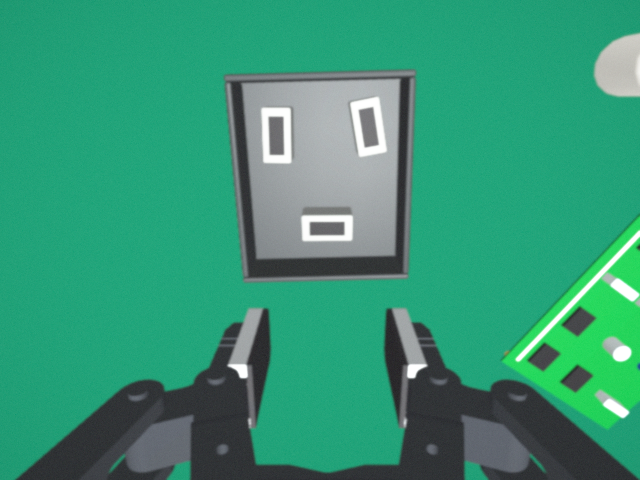

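The relay lies in the bin's clear half at (327,227). Next, the tote handle.

```bash

python3 -m jog '[[[0.07,0.4,0],[0,0,-0.06],0.55],[[0.14,0.86,0],[0,0,-0.12],0.55],[[0.14,0.86,0],[0,0,-0.18],0.55],[[0.14,0.86,0],[0,0,-0.23],0.55]]'
python3 -m jog '[[[0.07,0.4,0],[0,0,-0.06],0.55],[[0.14,0.86,0],[0,0,-0.12],0.55],[[0.14,0.86,0],[0,0,-0.18],0.55],[[0.14,0.86,0],[0,0,-0.23],0.55]]'
python3 -m jog '[[[0.07,0.4,0],[0,0,0],0.55],[[0.14,0.86,0],[0,0,0],0.55],[[0.14,0.86,0],[0,0,0],0.55]]'
python3 -m jog '[[[0.07,0.4,0],[0,0,0],0.55],[[0.14,0.86,0],[0,0,0],0.55],[[0.14,0.86,0],[0,0,0],0.55]]'
python3 -m jog '[[[0.07,0.4,0],[0,0,0],0.55],[[0.14,0.86,0],[0,0,0],0.55],[[0.14,0.86,0],[0,0,0],0.55]]'
python3 -m jog '[[[0.07,0.4,0],[0,0,0],0.55],[[0.15,0.85,0],[0,0,0],0.55],[[0.15,0.85,0],[0,0,0],0.55],[[0.15,0.85,0],[0,0,0],0.55],[[0.15,0.85,0],[0,0,0],0.55],[[0.15,0.85,0],[0,0,0],0.55]]'
python3 w.py 37 52 575 309 25 w5.png
```

```text
clock: 15.95
position: [503.3, -118.6, 129.7]
ee_rot: [0.991, -0.131, -0.002, 0.0]
contact_force: [-0.4, -0.7, 0.3]
gripper_width: 19.2
grasp_force: 0.0
clock: 16.35
position: [517.3, -32.7, 129.5]
ee_rot: [0.932, -0.363, -0.002, 0.001]
contact_force: [-0.2, -0.1, 0.8]
gripper_width: 18.9
grasp_force: 0.0
clock: 16.65
position: [532.5, 55.5, 129.8]
ee_rot: [0.933, -0.36, -0.001, 0.001]
contact_force: [-1.2, 0.1, 0.2]
gripper_width: 19.4
grasp_force: 0.0
clock: 16.95
position: [546.6, 141.4, 129.7]
ee_rot: [0.933, -0.36, -0.0, 0.001]
contact_force: [-0.1, 0.1, -0.5]
gripper_width: 18.8
grasp_force: 0.0
clock: 17.25
position: [560.6, 227.2, 129.6]
ee_rot: [0.933, -0.361, -0.0, 0.001]
contact_force: [-0.4, -0.5, 0.1]
gripper_width: 19.4
grasp_force: 0.0
clock: 17.85
position: [575.0, 307.4, 131.2]
ee_rot: [0.932, -0.363, -0.0, 0.001]
contact_force: [-0.6, 0.5, -0.1]
gripper_width: 19.0
grasp_force: 0.0
tcp [575.1 307.6 131.5] 1215 ((568.7164916992188, 302.218505859375), (31.3371524810791, 49.647098541259766), 46.95657730102539) [576.2 309.6  44. ]
```

View pics/w5.png

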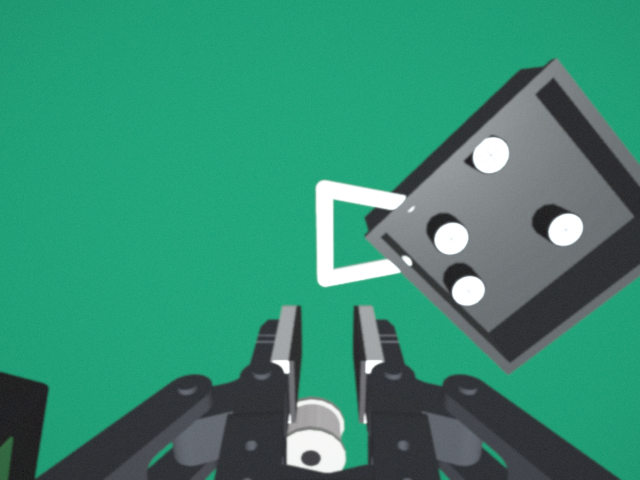

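The wrist view shows the bar at about (325,233), with four caps in the tote.

```bash
python3 - <<'E'
from bench import *
from h import *
g=get_image("wrist");W=cloud(g);v,u=np.mgrid[:480,:640]
f=g["frame"];w=cv2.cvtColor(f,cv2.COLOR_RGB2HSV);b=(w[...,2]>130)&(w[...,1]<70)
m=b&(u>305)&(u<345)&(v>195)&(v<270)
cu,cv_=u[m].mean(),v[m].mean();print(m.sum(),cu,cv_,np.ptp(u[m]))
m2=m&(u<335)
c=pix2plane(g,u[m2].mean(),233,42);print("bar c",c,np.nanmedian(W[m2],0),rect(W,m2))
print("ends",pix2plane(g,325,181,42),pix2plane(g,325,286,42))
cn=pix2plane(g,366,236,45);print("corner",cn,"d",np.hypot(*(cn-c)[:2]),read_state()["position"])
E
```

```text
1343 325.7222635889799 231.70364854802682 28
bar c [576.94526057 308.59898509  42.        ] [577.22158321 308.44963288  43.93053258] ((570.7913208007812, 314.69635009765625), (12.82038688659668, 66.94622039794922), 48.33645248413086)
ends [601.24877226 286.16965464  42.        ] [549.98089728 333.40601053  42.        ]
corner [558.8844261  290.41140428  45.        ] d 25.63165693960325 [575.25899887 307.80796062 131.676792  ]
```

```bash

python3 -m jog '[[[0.01,0.01,-0.4],[0,0,0],0.55],[[0.01,0.01,-0.7],[0,0,0],0.55],[[0.01,0.01,-0.9],[0,0,0],0.55],[[0.01,0.01,-0.9],[0,0,0],0.55],[[0.01,0.01,-0.9],[0,0,0],0.55]]'
python3 -m jog '[[[0,0,-0.15],[0,0,0],0.55],[[0,0,-0.3],[0,0,0],0.55],[[0,0,-0.42],[0,0,0],0.55],[[0,0,-0.5],[0,0,0],0.55],[[0,0,-0.5],[0,0,0],0.55],[[0,0,-0.5],[0,0,0],0.55]]'
python3 -m jog '[[[0,0,0],[0,0,0],1],[[0,0,0],[0,0,0],1],[[0,0,0],[0,0,0],1],[[0,0,0],[0,0,0],1],[[0,0,0],[0,0,0],1]]'
python3 - <<'E'
from bench import *
from h import *
g=get_image("wrist");cv2.imwrite("pics/w6.png",g["frame"][:,:,::-1])
s=read_state();print(s["wrist_torque"])
E
```

```text
clock: 18.45
position: [576.8, 309.8, 42.2]
ee_rot: [0.932, -0.363, 0.0, -0.0]
contact_force: [-0.1, -0.2, -0.4]
gripper_width: 19.5
grasp_force: 0.0
clock: 19.05
position: [576.4, 310.0, -8.7]
ee_rot: [0.932, -0.362, 0.0, 0.0]
contact_force: [-0.2, -0.3, 0.4]
gripper_width: 19.3
grasp_force: 0.0
clock: 19.55
position: [576.6, 310.2, -8.0]
ee_rot: [0.932, -0.362, 0.0, -0.0]
contact_force: [0.6, -0.5, 2.4]
gripper_width: 7.7
grasp_force: 58.4
[0.01597341 0.03704489 0.09566738]
```

View pics/w6.png

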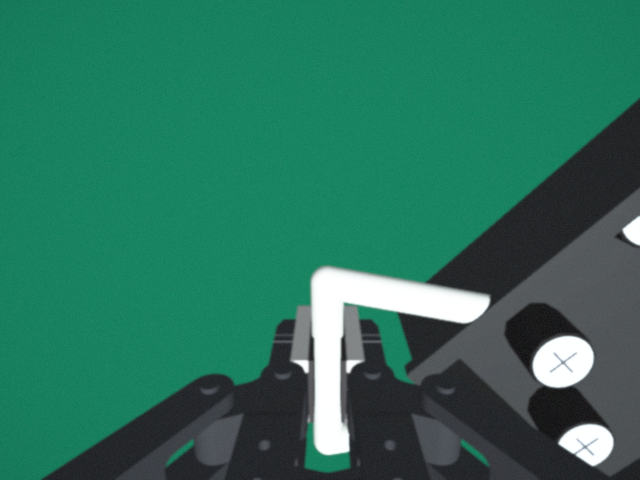

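The bar is held between the pads, seen at (328,370). I'll lift slowly along the arc about the low corner, starting with 10°.

```bash

python3 -m jog '[[[0,0,0.05],[0.008,-0.007,0],1],[[0,0,0.1],[0.015,-0.014,0],1],[[0,0,0.15],[0.023,-0.021,0],1],[[0,0,0.2],[0.031,-0.028,0],1],[[-0.006,-0.006,0.3],[0.046,-0.042,0],1],[[-0.013,-0.015,0.39],[0.061,-0.056,0],1],[[-0.013,-0.015,0.39],[0.061,-0.056,0],1],[[-0.013,-0.015,0.39],[0.061,-0.056,0],1]]'
python3 - <<'E'
from bench import *
from h import *
g=get_image("top");W=cloud(g);f=g["frame"]
cv2.imwrite("pics/t3.png",cv2.resize(f[225:355,150:340],None,fx=4,fy=4,interpolation=2)[:,:,::-1])
g=get_image("scene");cv2.imwrite("pics/s3.png",g["frame"][:,:,::-1])
a=cv2.resize(g["frame"][100:330,230:480],None,fx=1.6,fy=1.6,interpolation=2)
b=cv2.resize(f[225:355,150:310],None,fx=2.5,fy=2.5,interpolation=2)
h=max(len(a),len(b));o=np.zeros((h,a.shape[1]+b.shape[1],3),np.uint8);o[:len(a),:a.shape[1]]=a;o[:len(b),a.shape[1]:]=b
print(o.shape);cv2.imwrite("pics/m1.png",o[:,:,::-1])
E
```

```text
clock: 20.4
position: [574.5, 307.9, 30.7]
ee_rot: [0.928, -0.361, 0.031, -0.08]
contact_force: [-0.2, -1.0, -2.6]
gripper_width: 8.0
grasp_force: 58.6
(368, 800, 3)
```

View pics/m1.png

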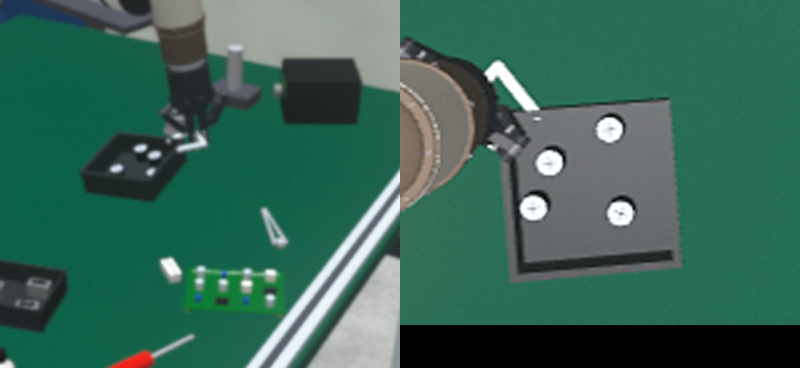

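The left half shows the tote tilted about 10° with the bar in the gripper. The right half shows the four caps at about (610,129), (549,162), (534,208) and (620,212), still standing. From here I'll use numbers only, with a plane fit for tilt and the caps in the tote frame.

```bash
cat > tilt.py <<'E'
from bench import *
from h import *
def run():
    s=read_state();g=get_image("top");W=cloud(g);hsv=cv2.cvtColor(g["frame"],cv2.COLOR_RGB2HSV)
    x,y=W[...,0],W[...,1]
    D=(hsv[...,1]<70)&(x>400)&(x<600)&(y>120)&(y<320)&(W[...,2]<230)
    piv=np.array([423.5,142.2,0]);a=np.radians(47.5);d=np.array([np.cos(a),np.sin(a),0])
    # tilt from the floor: dark points, ransac
    P=W[D&(hsv[...,2]<120)];P=P[np.isfinite(P).all(1)];rng=np.random.default_rng(0);best=None
    for _ in range(400):
        q=P[rng.choice(len(P),3,False)];n=np.cross(q[1]-q[0],q[2]-q[0]);n/=np.linalg.norm(n)+1e-9
        if n[2]<0:n=-n
        if n[2]<.6:continue
        k=np.abs((P-q[0])@n)<1.5
        if best is None or k.sum()>best.sum():best=k
    c=P[best].mean(0);n=np.linalg.svd(P[best]-c)[2][2];n*=np.sign(n[2])
    print("tilt",np.degrees(np.arccos(n[2])).round(1),"dir",np.degrees(np.arctan2(-n[1],-n[0])).round(1),"inl",best.sum(),len(P))
    ex=np.array([np.cos(a-np.pi/4),np.sin(a-np.pi/4),0]);ex-=n*(ex@n);ex/=np.linalg.norm(ex);ey=np.cross(n,ex)
    h=(P-c)@n;rim=P[(h>36)&(h<46)];
    fr=lambda p:np.array([(p-O)@ex,(p-O)@ey,(p-O)@n]).T
    O=c-4*n; R0=fr(rim);lo=np.percentile(R0,3,0)[:2]-np.array([-70,-70]) if len(rim)>50 else None
    O=piv+0; k=fr(c)[2] ; O=piv+n*(k-4)+ (70*ex+70*ey)
    print("tote centre (pivot)",O.round(1),"floor h at pivot",round(k,1))
    if len(rim)>50: R1=fr(rim);print("rim span x",np.percentile(R1[:,0],[2,98]).round(0),"y",np.percentile(R1[:,1],[2,98]).round(0))
    m=(D&(hsv[...,2]>140)).astype(np.uint8);k,L,st,cc=cv2.connectedComponentsWithStats(m)
    for i in range(1,k):
        if st[i,4]>30:
            print("blob",st[i,4],fr(np.nanmedian(W[L==i],0)).round(0))
    print("F",np.round(s["contact_force"],1),"T",np.round(s["wrist_torque"],2),"grip",s["grasp_force"],s["gripper_width"],s["clock"])
run()
E
python3 tilt.py
python3 -m jog '[[[-0.01,-0.01,0.1],[0.015,-0.014,0],1],[[-0.024,-0.026,0.194],[0.031,-0.028,0],1],[[-0.04,-0.045,0.29],[0.046,-0.042,0],1],[[-0.06,-0.066,0.384],[0.061,-0.056,0],1],[[-0.06,-0.066,0.384],[0.061,-0.056,0],1],[[-0.06,-0.066,0.384],[0.061,-0.056,0],1]]'
python3 tilt.py
```

```text
tilt 9.4 dir 49.6 inl 1384 3830
tote centre (pivot) [490.1 213.8  15.4] floor h at pivot 3.2
rim span x [-74.  70.] y [-71.  72.]
blob 142 [93. 61. 44.]
blob 88 [ 48. -16.  28.]
blob 90 [21. 37. 29.]
blob 88 [-16.  52.  28.]
blob 85 [-27. -21.  29.]
F [-0.8 -0.9 -1.4] T [-0.49  0.43 -0.02] grip 58.60336124897003 8.0247793340538 20.5
clock: 21.15
position: [568.8, 301.8, 68.5]
ee_rot: [0.918, -0.357, 0.062, -0.16]
contact_force: [-0.6, -1.6, -2.4]
gripper_width: 7.8
grasp_force: 58.7
tilt 19.9 dir 48.4 inl 1544 4326
tote centre (pivot) [489.  209.   32.4] floor h at pivot 2.6
rim span x [-76.  70.] y [-68.  71.]
blob 153 [92. 67. 42.]
blob 87 [ 30. -30.  28.]
blob 86 [ 4. 22. 28.]
blob 88 [-35.  38.  27.]
blob 82 [-43. -36.  28.]
F [-0.6 -1.6 -2.4] T [-0.76  0.66  0.01] grip 58.71001839637756 7.826958869623088 21.15
```

```bash

python3 -m jog '[[[-0.022,-0.024,0.095],[0.015,-0.014,0],1],[[-0.047,-0.051,0.185],[0.031,-0.028,0],1],[[-0.074,-0.08,0.275],[0.046,-0.042,0],1],[[-0.104,-0.113,0.363],[0.061,-0.056,0],1],[[-0.104,-0.113,0.363],[0.061,-0.056,0],1],[[-0.104,-0.113,0.363],[0.061,-0.056,0],1],[[-0.104,-0.113,0.363],[0.061,-0.056,0],1],[[-0.104,-0.113,0.363],[0.061,-0.056,0],1],[[-0.104,-0.113,0.363],[0.061,-0.056,0],1],[[-0.104,-0.113,0.363],[0.061,-0.056,0],1]]'
python3 tilt.py
```

```text
clock: 22.2
position: [558.6, 290.7, 104.8]
ee_rot: [0.901, -0.35, 0.093, -0.239]
contact_force: [0.8, -0.7, -2.4]
gripper_width: 8.1
grasp_force: 58.8
tilt 29.0 dir 48.2 inl 950 3045
tote centre (pivot) [486.9 201.4  47.7] floor h at pivot 3.8
rim span x [-76.  70.] y [-68.  55.]
blob 178 [87. 75. 45.]
blob 72 [-33. -50.  28.]
blob 148 [-54. -40.  27.]
blob 77 [-60.  -7.  28.]
F [ 0.8 -0.7 -2.4] T [-0.95  0.88  0.01] grip 58.814823031425476 8.107364649042491 22.2
```

```bash

python3 -m jog '[[[-0.022,-0.024,0.06],[0.01,-0.009,0],1],[[-0.045,-0.049,0.115],[0.02,-0.019,0],1],[[-0.068,-0.074,0.17],[0.031,-0.028,0],1],[[-0.068,-0.074,0.17],[0.031,-0.028,0],1],[[-0.068,-0.074,0.17],[0.031,-0.028,0],1],[[-0.068,-0.074,0.17],[0.031,-0.028,0],1],[[-0.068,-0.074,0.17],[0.031,-0.028,0],1],[[-0.068,-0.074,0.17],[0.031,-0.028,0],1]]'
sed -i 's/print("blob",st\[i,4\],/print("blob",st[i,:5],/' tilt.py
cat >> tilt.py <<'E'
g=get_image("top");h=cv2.cvtColor(g["frame"],cv2.COLOR_RGB2HSV)
for r in range(290,336):print("".join("#" if h[r,c,2]>140 and h[r,c,1]<70 else "." for c in range(205,265)))
E
python3 tilt.py
```

```text
clock: 23.05
position: [552.0, 283.5, 122.1]
ee_rot: [0.889, -0.346, 0.108, -0.279]
contact_force: [0.0, 0.7, -1.2]
gripper_width: 7.9
grasp_force: 58.8
tilt 34.5 dir 48.0 inl 861 2779
tote centre (pivot) [485.7 195.9  55.3] floor h at pivot 3.5
rim span x [-74.  75.] y [-68.  85.]
blob [188 265  26  20 175] [83. 79. 44.]
blob [253 313  10   9  70] [-33. -49.  28.]
blob [243 322  20   9 136] [-55. -39.  27.]
F [ 0.   0.7 -1.2] T [-1.04  0.84  0.01] grip 58.84593307971954 7.9296358466518555 23.05
............................................................
............................................................
............................................................
............................................................
............................................................
............................................................
............................................................
............................................................
............................................................
..................................................
[... 1506 characters left out ...]
........#########..########..
######################................##########.#########..
#######################...............##########.#########..
#######################..........###..#########.##########..
########################.........####.#########.##########..
########################..........###..#######...########...
#########################..........###..####......######....
##########################........####......................
##########################.........##.......................
###########################........##.......................
###########################.................................
###########################.................................
```

All four caps are touching in the low corner: one in the corner, one above it, and two in a row along the wall with the last partly hidden by the arm. Tilt is 34.5° and the grip is firm. I'll hold briefly, then hand in.

```bash

python3 -m jog '[[[0,0,0],[0,0,0],1],[[0,0,0],[0,0,0],1],[[0,0,0],[0,0,0],1],[[0,0,0],[0,0,0],1],[[0,0,0],[0,0,0],1]]'
python3 tilt.py | head -8; python3 -c "
from bench import *
print(job_done())"
```

```text
clock: 23.65
position: [551.9, 283.2, 122.3]
ee_rot: [0.889, -0.346, 0.108, -0.279]
contact_force: [0.9, 0.3, -1.1]
gripper_width: 8.2
grasp_force: 58.8
tilt 34.4 dir 48.2 inl 789 2777
tote centre (pivot) [485.8 196.   54.9] floor h at pivot 3.2
rim span x [-75.  73.] y [-69.  66.]
blob [188 266  26  19 174] [83. 80. 45.]
blob [253 313  10   9  71] [-33. -49.  28.]
blob [239 322  24  12 151] [-55. -35.  29.]
F [ 0.9  0.3 -1.1] T [-0.89  0.83 -0.04] grip 58.83246839046478 8.205702479755637 23.65
............................................................
the job is handed in; nothing more can be done
None
```

The job is handed in at 23.7 s: the capacitor is in the tote and the relay is in the bin. The tote is held by its handle at about 34° with all four capacitors gathered in the low corner. The fourth was partly hidden from the top camera but appeared to touch the others, at the end of the row along the wall.

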